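Hang a stock bin on the slat panel and nest its bushings

ROBOT

A 6-joint arm with a two-finger parallel gripper is mounted at the origin on the work surface. World frame = base frame: x ahead of the robot, y to its left, z up, the work surface at z = 0. Lengths are in mm, angles in rad, forces in N, time in s.
With the tool pointing down it reaches from about 425 to 1125 mm from the base axis. Payload 14.9 kg.
Tool frame: the origin (TCP) lies between the finger pads; the fingertips stand 8 mm ahead of it and the grasp point (between the pads) lies 11 mm behind it (env.tcp_to_tips is the distance from the TCP to the fingertips, in mm); z points along the fingers, y is the line along which they close (so a half turn about z gives the same grasp; the last joint's range is limited). The gripper opens to 91 mm and grips with 3 to 60 N. Pads are 32 mm wide; open, the fingers measure 118 mm over their backs; the gripper's body (76 mm by 178 mm) begins 60 mm behind the grasp point.
Start: joints at [-1.274, 0.379, 1.734, -0, 1.028, -0.033], TCP at [226.694, -662.29, 221.932] pointing down, gripper open.
Joint ranges: [-2.77, 2.77], [-0.74, 2.19], [0, 2.66], [-1.06, 4.2], [0.31, 2.87], [-3.08, 3.08]. Speed limits (rad/s): [1.89, 1.89, 2.39, 3.14, 3.14, 3.14].

INTERFACE

Orientations are given as a unit quaternion [x, y, z, w].
In Python, from workcell import env gives the robot as it stands. The module is installed in compiled form; this text tells all that it offers.
- The arm moves only by the tool send_rows, never from a script. Its argument "targets" is a list of rows, each an object with "offset": the shift along the world's x, y, z in m, a list of three; "spin": the turn about the world's z in degrees. In form: [{"offset": [tx, ty, tz], "spin": spin}, ...]. A call has 1 to 10 rows; each row shifts and turns the commanded pose from where the row before left it; what a row does not reach is not made up. A row lasts 1/10 s, in which the tool goes at most 50 mm and 8.59 degrees, less where a joint would pass 70% of its speed; a pose out of reach is approached as far as the arm can. A call with a gripper value outside its range is refused whole. "jaw" is the opening, from -1 (shut) to 1 (fully open), set as the call begins (left out, the last holds). The fingers move at their own pace and stop on an object; "force" is the grip in N (left out, the last holds). Time passes only in rows, so rows that do not move let the fingers close. It gives the time, the measured TCP pose, the force, the opening and the grip force at its end, in the units of the state.
- env.get_obs(): the state, without advancing time (a new reading comes with each control period).
- env.capture(name): name is "side" or "top" or "wrist"; returns (picture, depth): 420x560x3 uint8, red, green, blue; 420x560 float32, mm along the optical axis (not along the pixel's ray), 0 where there is no reading.
- env.camera_model(name): a dict with "fx", "fy", "cx", "cy" (pixels), "position" and "rotation" of the camera in the world. Camera axes: x right, y up, looking along -z (the intrinsics and any distortion apply to the point x, -y, -z); pixel columns grow to the right and rows downward; lengths in mm; the calibration is good to about 2 mm. A picture is of the moment at which its call begins: read the wrist's pose just before it. camera_model takes no time and is no camera call; for the wrist camera it gives the pose at the moment of the call.
- env.job_done(): hands the job in; it is judged then, once.
Trained networks look in the newest picture that a camera, given by its name, has taken for a name from the list of things; names that differ only in an ending like _2 or _b are one class to them, and where a whole thing is asked for, a point or a joint stands for the part that bears it (a point fixed in the world has none). Each returns a list of dicts, best first, with "confidence" (0 to 1); they miss things now and then, are a little off and sometimes report something else, mostly with a low value. They report only what shows in the picture. A call takes as long as a camera call. They do not tell look-alikes from the thing itself.
- env.recognise(camera, query): "position" ([column, row] in pixels, amid what is visible of it).
- env.masks_of(camera, query): "pixels" (420x560 bool, what is visible of it) and "position" ([column, row] in pixels, amid what is visible of it).
- env.spot_point(camera, query): "position" ([column, row] in pixels: a listed point, or the origin of a listed thing).
The state is a dict: "t": time; "qpos": joint angles; "joint_vel": joint speeds; "effort": joint torques, N m; "eef_pos": TCP position; "ee_rot": TCP orientation; "contact_force": force on the tool from outside, world axes, zero at the start; "moment": the same for the moment, N m; "width": finger opening in mm; "gripper_force": force on a finger pad.
Only numpy, scipy, OpenCV 4.12 (cv2) and the standard library are available. Lean on these libraries where they do the work, as an engineer would, in place of code of your own. Each camera call takes 0.05 s, during which the arm holds its last target. There are 200 camera calls.

TASK

Hang the loose yellow bin in the empty place on the blue slat panel: tip its front up so that the hooks on its back go into the groove behind the top rail, then swing it down until it sits level against the panel and let go. Then put the bushing set away in it, largest first: stand the black bushing on the bin's floor, then stand the brass one inside the black one. Leave the carton, the screwdriver and the white flange where they are.

Things in the scene. Friction and masses are not known exactly. Their poses are not given: they have to be found in the camera images.
- bin: Loose yellow bin to hang, open on top, 0.22 kg, 125 mm front to back, 130 wide. Origin: centre of its underside; z up, x to its back (hook side), front at x -62.5. Walls, floor 4 mm; sides 46 high in front rising to the 60 high back wall. Clear inside: x -50 to +58, y +-61. Starts on the table, back roughly away from the robot.
- grip_band (a point): On the bin: middle of the thick band that tops its front wall, the place to hold it (bin frame -56.5, 0, 33 mm). The band is 12 mm through (bin x -62.5 to -50.5), flat and upright on both faces, z 20 to 46, as wide as the bin.
- hook_root (a point): On the bin: where the undersides of its two steel hook arms meet the outer back face (bin frame 62.5, 0, 50 mm). Hooks 26 wide, centred at y -32 and +32; arms 4 thick run 14 mm straight back and end in upright lips.
- hook_tip (a point): On the bin: top of the two hook lips (bin frame 74.5, 0, 90 mm), midway between them. Lips 4 thick (bin x 72.5 to 76.5), standing 36 mm above the arms. Seated, they stand behind the top rail, overlap it by 4 mm and have 6 mm of play, so the bin sags up to 4 degrees nose-down.
- panel: Fixed blue slat panel, 282 wide, 146 high, facing the robot. Origin on the table under its front face, mid of the empty place; x into the panel, z up. Front sheet x 0 to 4 mm, up to z 100, hollow behind to the back sheet at x 36, open on top. Two small yellow bins fixed on it (70 deep, z 50 to 110) leave a gap y -83 to +83. Place for the bin: hook_root at x 0, y 0, z 100 (underside at z 50).
- groove (a point): On the panel: top edge of the front sheet, on the front face, mid of the empty place (panel frame 0, 0, 100 mm). The groove is open from here up 36 mm to the top rail. The lips (40 mm with arm) are too tall to enter level; tip the bin's front up 30 degrees. hook_root then goes, from this point (x, z mm): -35,-7; -19,+4.5; -16.5,+8.5, lips now behind the rail.
- top_rail (a point): On the panel: middle of the top rail (panel frame 2, 0, 141 mm), 4 mm thick, z 136 to 146. With the lips behind it, swing the bin down; hook_root from the groove point (x, z mm): -12.5,+10.5 at 22 degrees; -7,+7 at 11; -3,+3 level; then straight down till the arms rest on the sheet's edge. About 3 to 4 mm is free all round.
- large: Black plastic bushing, a plain open tube standing upright: outer diameter 64, bore 52, height 50 mm, 0.13 kg. Origin at the centre of its lower end, z along its axis.
- small: Brass bushing, a plain open tube standing upright: outer diameter 40, bore 28, height 85 mm, 0.28 kg. Origin at the centre of its lower end, z along its axis. Nested, it stands on the bin's floor inside the black one and sticks out 35 mm above it.
- carton: Bystander: closed cardboard carton 80 x 100 x 70 mm with paper tape, on the table; origin at the centre of its underside.
- driver: Bystander: screwdriver lying on the table along its x axis, about 200 mm long; origin under its middle.
- flange: Bystander: white plastic flange ring lying flat, 64 mm across, 22 high; origin at the centre of its underside.
There are look-alikes about, which are no part of the job. Several things have the shape of the large; the one meant has the colours described above. Several things have the shape of the small; the one meant has the colours described above.

How it is judged:
By the outcome, as a careful person would: the job done as asked, in the order asked, and still so for the second after the job is handed in, with the robot touching nothing.
It also fails if it takes over 67 s, if anything falls off the work surface, if the arm or the gripper's body presses on something with over 40 N, if the wrist force passes 120 N, or if a joint passes its speed limit or range.

## Working session

There is one attempt and no reset: what is moved stays moved. The work goes in short steps, Python scripts to look and compute and a tool call to move; the robot and the scene stay as the last step left them, time stands still between calls to the robot, and variables do not carry over. Pictures are saved under pics/ and viewed, at most 13 in all, crops included, and the job is handed in when it is done.

Besides the shell and the picture viewer there is one more tool, called after "Call:" as name(argument=value, ...), one argument or row to a line, values as JSON. send_rows: Moves the arm, as the interface text tells. Its arguments: {"type":"object","properties":{"targets":{"type":"array"},"jaw":{"type":"number"},"force":{"type":"number"}},"required":["targets"]}

```bash
mkdir -p pics; cat > h.py <<'E'
import numpy as np, cv2
from workcell import env
def shot(n,save=None):
    m=env.camera_model(n); im,d=env.capture(n)
    if save: cv2.imwrite(f'pics/{save}.png',im[:,:,::-1])
    return im,d,m
def cloud(d,m):
    v,u=np.mgrid[:d.shape[0],:d.shape[1]]
    c=np.stack([(u-m['cx'])/m['fx']*d,-(v-m['cy'])/m['fy']*d,-d],-1)
    P=c@np.array(m['rotation']).T+np.array(m['position']); P[d<=0]=np.nan
    return P
E
python3 - <<'E'
from h import *
o=env.get_obs(); print({k:np.round(v,3) for k,v in o.items()}, env.tcp_to_tips)
ims=[]
for n in('top','side'):
    im,d,m=shot(n,n+'0'); print(n,{k:np.round(v,3).tolist() if not isinstance(v,str) else v for k,v in m.items()})
    P=cloud(d,m); np.savez(f'{n}0.npz',P=P,im=im)
    for q in('bin','large','small','carton','driver','flange','panel','grip_band','hook_root','groove','top_rail','hook_tip'):
        for r in env.spot_point(n,q)[:5]:
            c,w=np.round(r['position']).astype(int)
            p=P[w,c] if 0<=w<420 and 0<=c<560 else None
            print(n,q,round(r['confidence'],2),(c,w),np.round(p), im[w,c] if p is not None else '')
E
```

```text
{'t': np.float64(0.0), 'qpos': array([-1.274,  0.379,  1.735,  0.   ,  1.028, -0.033]), 'joint_vel': array([-0.   ,  0.002, -0.   , -0.002,  0.001, -0.001]), 'effort': array([ 2.0000e-03, -7.6372e+01, -4.3436e+01,  6.5000e-02,  4.2000e-02,
       -0.0000e+00]), 'eef_pos': array([ 226.553, -661.893,  221.251]), 'ee_rot': array([ 0.986,  0.164, -0.   , -0.001]), 'contact_force': array([-1.169,  0.648, -0.171]), 'moment': array([-0.044, -0.064,  0.017]), 'gripper_force': np.float64(0.0), 'width': np.float64(91.37)} 8.0
top {'fx': 462.354, 'fy': 462.354, 'cx': 275.129, 'cy': 207.333, 'position': [375.252, 63.491, 1134.034], 'rotation': [0.048, -0.046, -0.698, 0.713]}Traceback (most recent call last):
  File "<stdin>", line 6, in <module>
  File "h.py", line 10, in cloud
    P=c@np.array(m['rotation']).T+np.array(m['position']); P[d<=0]=np.nan
      ~^~~~~~~~~~~~~~~~~~~~~~~~~~
ValueError: matmul: Input operand 1 has a mismatch in its core dimension 0, with gufunc signature (n?,k),(k,m?)->(n?,m?) (size 4 is different from 3)
```

View pics/top0.png

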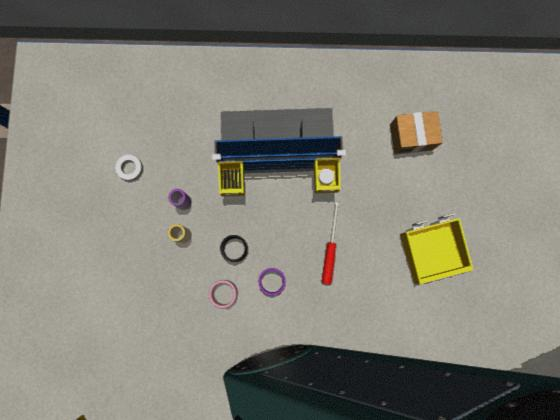

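The top view shows the bin at about (437,251), hooks on its far side. The panel with its gap is at (280,155), the black bushing at (234,249), the brass one at (177,233), and the driver at (330,245).

```bash
sed -i "s/c@np.array(m\['rotation'\]).T/c@R.from_quat(m['rotation']).as_matrix().T/; 1a from scipy.spatial.transform import Rotation as R" h.py
cat > look.py <<'E'
from h import *
for n in('top','side'):
    im,d,m=shot(n,n+'0'); print(n,{k:np.round(v,3).tolist() for k,v in m.items() if k!='name'})
    P=cloud(d,m); np.savez(f'{n}0.npz',P=P,im=im)
    for q in('bin','large','small','carton','driver','flange','panel','grip_band','hook_root','groove','top_rail','hook_tip'):
        for r in env.spot_point(n,q)[:4]:
            c,w=np.round(r['position']).astype(int)
            if 0<=w<420 and 0<=c<560: print(q,round(r['confidence'],2),(c,w),np.round(P[w,c]),im[w,c])
E
python3 look.py
```

```text
top {'fx': 462.354, 'fy': 462.354, 'cx': 275.129, 'cy': 207.333, 'position': [375.252, 63.491, 1134.034], 'rotation': [0.048, -0.046, -0.698, 0.713]}
bin 0.7 (np.int64(432), np.int64(251)) [ 428. -315.    5.] [204 203  34]
large 0.76 (np.int64(236), np.int64(246)) [429. 162.  -1.] [162 160 150]
large 0.61 (np.int64(223), np.int64(292)) [318. 190.  -0.] [163 160 150]
large 0.46 (np.int64(269), np.int64(280)) [349.  79.  -0.] [162 159 151]
small 0.7 (np.int64(186), np.int64(236)) [447. 273.  64.] [83 76 63]
small 0.66 (np.int64(186), np.int64(203)) [525. 279.  55.] [59 55 59]
small 0.54 (np.int64(278), np.int64(168)) [622.  63.  20.] [16 28 37]
carton 0.6 (np.int64(410), np.int64(139)) [ 687. -247.   73.] [193 139  81]
carton 0.42 (np.int64(277), np.int64(163)) [622.  66.  73.] [10 19 33]
driver 0.73 (np.int64(278), np.int64(162)) [622.  64.  83.] [19 29 40]
driver 0.56 (np.int64(333), np.int64(242)) [444. -74.  13.] [157 129 120]
flange 0.75 (np.int64(131), np.int64(167)) [621. 431.   2.] [162 160 152]
panel 0.83 (np.int64(278), np.int64(170)) [620.  63.   8.] [48 51 51]
grip_band 0.7
[... 1070 characters left out ...]
  29.] [123  99  54]
driver 0.71 (np.int64(340), np.int64(223)) [439. -60.  11.] [103  42  39]
flange 0.61 (np.int64(157), np.int64(338)) [602. 445.  21.] [232 234 226]
panel 0.96 (np.int64(255), np.int64(226)) [623.  64.  15.] [26 40 64]
grip_band 0.88 (np.int64(404), np.int64(171)) [ 362. -309.   49.] [227 222 103]
hook_root 0.92 (np.int64(364), np.int64(159)) [ 483. -302.   53.] [154 141  48]
groove 0.81 (np.int64(252), np.int64(203)) [621.  70.  99.] [34 56 85]
top_rail 0.74 (np.int64(250), np.int64(189)) [624.  67. 140.] [32 54 83]
hook_tip 0.93 (np.int64(360), np.int64(147)) [ 506. -318.   78.] [123 122 119]
hook_tip 0.33 (np.int64(384), np.int64(177)) [ 402. -260.   44.] [137 114  44]
```

View pics/side0.png

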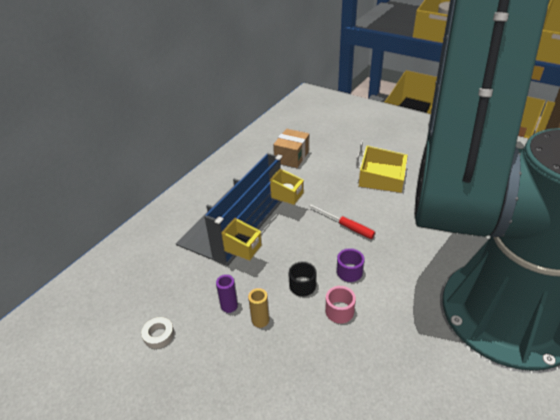

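```bash
cat > fit.py <<'E'
from h import *
def circ(Q,r):
    from scipy.optimize import least_squares
    return least_squares(lambda p:np.hypot(Q[:,0]-p[0],Q[:,1]-p[1])-r,Q[:,:2].mean(0),loss='soft_l1').x
for n in('top','side'):
    z=np.load(n+'0.npz'); P=z['P'].reshape(-1,3); im=z['im']; hsv=cv2.cvtColor(im,cv2.COLOR_RGB2HSV).reshape(-1,3).astype(int)
    H,S,V=hsv.T; x,y,h=P.T
    ok=np.isfinite(x)
    yb=ok&(H>22)&(H<36)&(S>110)&(x>320)&(x<520)&(y<-230)&(y>-430)
    for lo,hi in((38,70),):
        Q=P[yb&(h>lo)&(h<hi)]
        b=cv2.minAreaRect(Q[:,:2].astype(np.float32)); print(n,'bin',lo,len(Q),b,np.round(cv2.boxPoints(b)).tolist(),'z',np.percentile(Q[:,2],[5,50,95]))
    st=ok&(x>470)&(x<540)&(y<-250)&(y>-400)&(h>55)&(S<60)
    print('hook',st.sum(),np.round(P[st].mean(0)) if st.sum() else 0)
    # panel front: rail pts
    bl=ok&(H>98)&(H<125)&(S>80)&(x>590)&(x<690)&(y>-100)&(y<230)
    for lo,hi in((137,144),(55,97)):
        Q=P[bl&(h>lo)&(h<hi)]
        # front-most per y-bin
        ys=np.arange(-60,200,12); L=[]
        for a in ys:
            s=Q[(Q[:,1]>a)&(Q[:,1]<a+12)]
            if len(s)>3: L.append((a+6,np.percentile(s[:,0],15)))
        L=np.array(L)
        if len(L)>4:
            k=np.polyfit(L[:,0],L[:,1],1); print('front',lo,k,np.round(L[:,1]-np.polyval(k,L[:,0]),1),'x@64',np.polyval(k,64), Q[:,1].min(),Q[:,1].max())
    # small bins
    s=ok&(H>20)&(H<36)&(S>110)&(x>520)&(x<650)&(h>60)&(h<118)
    for lab in(1,-1):
        Q=P[s&((y-64)*lab>0)&(abs(y-64)<160)]
        if len(Q): b=cv2.minAreaRect(Q[:,:2].astype(np.float32)); print('sb',b,np.round(cv2.boxPoints(b)).tolist(),Q[:,2].max())
    for nm,c,r,hh,m in(('large',(415,170),32,50,V<60),('small',(450,295),20,85,(H>8)&(H<30)&(S>60))):
        s=ok&m&(np.hypot(x-c[0],y-c[1])<70)&(h>8)
        Q=P[s]; T=Q[Q[:,2]>hh-6]
        if len(Q)>5: print(nm,len(Q),len(T),'all circ',circ(Q[abs(Q[:,2]-hh/2)<hh/2-3],r),'top mean box',cv2.minAreaRect(T[:,:2].astype(np.float32)) if len(T)>4 else 0,Q[:,2].max())
E
python3 fit.py
```

```text
top bin 38 741 ((426.20501708984375, -317.0868225097656), (125.63407897949219, 131.86135864257812), 15.849663734436035) [[348.0, -271.0], [384.0, -398.0], [505.0, -363.0], [469.0, -237.0]] z [40.47656229 47.89757757 60.64010875]
hook 91 [ 496. -298.   74.]
front 137 [-8.59073291e-02  6.31423942e+02] [-6.9 28.3 -7.4 -6.8 -6.4 -3.9  1.9  1.8 -5.5 -4.5 -3.8 -3.5 23.7 -3.1
 -2.8 -2.5 -1.9  6.  -0.9 -1.  -0.7] x@64 625.925873261371 -70.60473637848267 197.04526554050597
front 55 [-1.02604170e-02  6.34593117e+02] [ 28.6  28.   27.3  -8.8  -9.5  -9.8 -10.5 -10.7 -12.  -11.9 -12.8 -13.
 -13.6 -14.2 -15.  -15.3 -15.8  19.4  18.8  18.2  17.3  15.4] x@64 633.9364506795438 -73.44408580037612 200.75551463632263
sb ((591.8548583984375, 170.83441162109375), (94.06108093261719, 55.080318450927734), 2.8768231868743896) [[544.0, 196.0], [546.0, 141.0], [640.0, 146.0], [637.0, 201.0]] 114.95178303526245
sb ((593.479248046875, -49.820194244384766), (73.85114288330078, 55.471370697021484), 4.081917762756348) [[555.0, -25.0], [559.0, -80.0], [632.0, -75.0], [628.0, -20.0]] 113.89629114791853
large 212 167 
[... 1075 characters left out ...]
, (73.36735534667969, 90.8630599975586), 2.869323968887329) [[543.0, 198.0], [548.0, 107.0], [621.0, 111.0], [617.0, 201.0]] 112.49832369595799
sb ((602.4524536132812, -50.55720520019531), (90.96309661865234, 60.79948806762695), 2.3416051864624023) [[556.0, -22.0], [558.0, -83.0], [649.0, -79.0], [647.0, -18.0]] 113.00370580007916
large 632 145 all circ [423.25080927 163.95301348] top mean box ((421.6069641113281, 164.89120483398438), (58.34675979614258, 59.51468276977539), 20.970436096191406) 54.22928994905328
small 630 158 all circ [454.94071904 289.94552629] top mean box ((454.46478271484375, 290.1429443359375), (38.829193115234375, 38.40095138549805), 24.65553855895996) 88.54707314661152
```

Call:
send_rows(
  targets=[
    {"offset": [0.02,0.028,-0.01],"spin": -3.1},
    {"offset": [0.025,0.036,-0.013],"spin": 0},
    {"offset": [0.025,0.036,-0.013],"spin": 0},
    {"offset": [0.025,0.036,-0.013],"spin": 0},
    {"offset": [0.025,0.036,-0.013],"spin": 0},
    {"offset": [0.025,0.036,-0.013],"spin": 0},
    {"offset": [0.025,0.036,-0.013],"spin": 0},
    {"offset": [0.022,0.033,-0.013],"spin": 0},
    {"offset": [0.0,0.0,0],"spin": 0},
    {"offset": [0,0,0],"spin": 0},
  ],
  jaw=1,
)

```text
t: 2.35
eef_pos: [419.1, -384.9, 120.9]
ee_rot: [0.99, 0.138, -0.0, -0.0]
contact_force: [0.1, -0.5, -0.2]
width: 91.2
gripper_force: 0.0
```

```bash
cat > wr.py <<'E'
import sys
from h import *
o=env.get_obs(); print(np.round(o['eef_pos'],1),np.round(R.from_quat(o['ee_rot']).as_matrix()[:,1],3),o['t'])
im,d,m=shot('wrist',sys.argv[1]); P=cloud(d,m); np.savez(sys.argv[1]+'.npz',P=P,im=im)
E
python3 wr.py w1; python3 - <<'E'
import sys; sys.path.insert(0,'.')
import numpy as np,cv2
z=np.load('w1.npz'); P=z['P'].reshape(-1,3); hsv=cv2.cvtColor(z['im'],cv2.COLOR_RGB2HSV).reshape(-1,3)
ok=np.isfinite(P[:,0])&(hsv[:,0]>20)&(hsv[:,0]<38)&(hsv[:,1]>110)
a=np.deg2rad(15.8); D=P[:,:2]-[426.5,-317.3]; bx=D@[np.cos(a),np.sin(a)]; by=D@[-np.sin(a),np.cos(a)]
for nm,s in(('right',ok&(by<-50)&(P[:,2]>40)&(abs(bx)<40)),('band',ok&(bx<-45)&(P[:,2]>40)&(abs(by)<50)),('back',ok&(bx>50)&(P[:,2]>52)&(abs(by)<50)),('left',ok&(by>50)&(P[:,2]>40)&(abs(bx)<40))):
    print(nm,s.sum(), *(np.round(np.percentile(q[s],[3,50,97]),1) for q in (bx,by,P[:,2]) if s.sum()))
E
```

```text
[ 419.1 -384.9  120.9] [ 0.274 -0.962 -0.   ] 2.35
right 4963 [-19.7  -1.7  23.6] [-123.9  -96.7  -62.7] [ 50.6 218.4 222.2]
band 1404 [-61.5 -54.7 -50.5] [-47.8 -16.8  48. ] [41.2 45.4 46.8]
back 1116 [58.4 60.2 62. ] [-47.2  -0.2  46.6] [58.4 59.7 60.8]
left 1684 [-36.3   7.7  38.4] [58.8 59.6 63.1] [40.6 49.8 56.7]
```

View pics/w1.png

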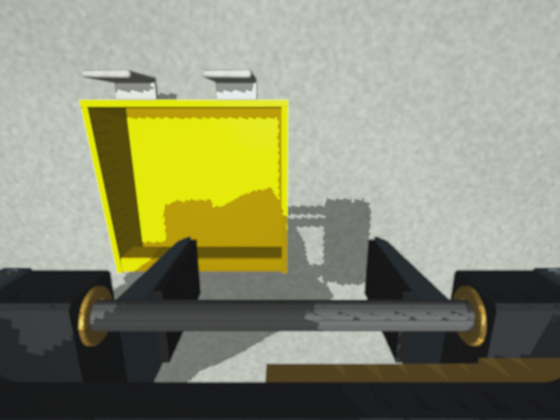

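The wrist view shows the bin's right wall at column 288, close to the jaw centre (280). The hooks are at the top, at (120,80) and (230,80). I'll grip the right side wall so the bin can pivot between the pads.

Call:
send_rows(
  targets=[
    {"offset": [-0.001,-0.002,-0.025],"spin": 0},
    {"offset": [0,0,-0.03],"spin": 0},
    {"offset": [0,0,-0.025],"spin": 0},
    {"offset": [0,0,-0.015],"spin": 0},
    {"offset": [0,0,0],"spin": 0},
  ],
)

```text
t: 2.9
eef_pos: [416.7, -387.5, 24.7]
ee_rot: [0.991, 0.137, -0.001, -0.001]
contact_force: [0.4, 0.9, -0.1]
width: 91.4
gripper_force: 0.0
```

Call:
send_rows(
  targets=[
    {"offset": [0,0,0],"spin": 0},
    {"offset": [0,0,0],"spin": 0},
    {"offset": [0,0,0],"spin": 0},
    {"offset": [0,0,0],"spin": 0},
    {"offset": [0,0,0],"spin": 0},
    {"offset": [0,0,0],"spin": 0},
  ],
  jaw=-1,
  force=5,
)

```text
t: 3.5
eef_pos: [417.8, -387.3, 26.1]
ee_rot: [0.991, 0.137, 0.0, 0.0]
contact_force: [0.1, -0.8, -0.2]
width: 46.1
gripper_force: 0.0
```

Call:
send_rows(
  targets=[
    {"offset": [0,0,0],"spin": 0},
    {"offset": [0,0,0],"spin": 0},
    {"offset": [0,0,0],"spin": 0},
    {"offset": [0,0,0],"spin": 0},
    {"offset": [0,0,0],"spin": 0},
    {"offset": [0,0,0],"spin": 0},
    {"offset": [0,0,0],"spin": 0},
    {"offset": [0,0,0],"spin": 0},
  ],
)

```text
t: 4.3
eef_pos: [417.7, -387.3, 25.9]
ee_rot: [0.991, 0.137, -0.0, -0.0]
contact_force: [-0.1, 0.3, -0.1]
width: 3.8
gripper_force: 5.0
```

Call:
send_rows(
  targets=[
    {"offset": [0.002,0.0005,0.0075],"spin": 0},
    {"offset": [0.005,0.0015,0.0075],"spin": 0},
    {"offset": [0.0045,0.0013,0.0065],"spin": 0},
    {"offset": [0.005,0.0015,0.0065],"spin": 0},
    {"offset": [0,0,0],"spin": 0},
  ],
)

```text
t: 4.8
eef_pos: [435.5, -382.8, 55.2]
ee_rot: [0.99, 0.138, 0.001, 0.001]
contact_force: [0.2, -0.2, -2.0]
width: 3.9
gripper_force: 5.0
```

```bash
cat > tilt.py <<'E'
import sys
from h import *
o=env.get_obs(); g=o['eef_pos']; ty=R.from_quat(o['ee_rot']).as_matrix()[:,1]; ax=np.array([-ty[1],ty[0],0]); ay=-ty
print('t',o['t'],'tcp',np.round(g,1),'w',o['width'],'yaw',np.rad2deg(np.arctan2(ax[1],ax[0])),'F',np.round(o['contact_force'],1))
pts=[]
for n in('top','side'):
    im,d,m=shot(n,sys.argv[1]+n); P=cloud(d,m).reshape(-1,3); hsv=cv2.cvtColor(im,cv2.COLOR_RGB2HSV).reshape(-1,3)
    ok=np.isfinite(P[:,0])&(hsv[:,0]>20)&(hsv[:,0]<38)&(hsv[:,1]>110)&(np.hypot(*(P[:,:2]-g[:2]).T)<190)
    Q=P[ok]; D=Q-(g+[0,0,11]); X=np.c_[D@ax,D@ay,D[:,2]]
    # inner/outer bin floor & rim plane: project away; print profile of max z per x-bin for left half
    for nm,s in(('left',(X[:,1]>115)&(X[:,1]<135)),('mid',(X[:,1]>40)&(X[:,1]<90))):
        print(n,nm,[(int(a),int(X[s&(abs(X[:,0]-a)<5)][:,2].max()),int(X[s&(abs(X[:,0]-a)<5)][:,2].min())) for a in range(-60,121,15) if (s&(abs(X[:,0]-a)<5)).sum()>1])
    print('ymax,ymin',np.percentile(X[:,1],[1,99]))
E
python3 tilt.py a
```

```text
t 4.8 tcp [ 435.5 -382.8   55.2] w 3.8835347335777604 yaw 15.832561299243299 F [ 0.2 -0.2 -2. ]
top left [(-15, 11, -34), (0, 15, -32), (15, 14, -37), (30, 20, -39), (45, 21, -36), (60, 20, -40), (75, 21, -38), (90, 26, -25)]
top mid [(-30, 60, 5), (-15, 61, -39), (0, 62, -37), (15, 64, -38), (30, 65, -37), (45, 258, -38), (60, -26, -38), (75, -27, -37), (90, 25, -66)]
ymax,ymin [  1.66431262 129.98186794]
side left [(-30, 9, -37), (-15, 11, -37), (0, 12, -37), (15, 15, -38), (30, 15, -40), (45, 17, -37), (60, 22, -39), (75, 22, -39), (90, 24, -35)]
side mid [(-30, 11, -67), (-15, -28, -37), (0, -31, -35), (15, -29, -35), (30, -32, -36), (45, -29, -35), (60, -28, -35), (75, -31, -35), (90, 23, -24)]
ymax,ymin [ -3.16635295 131.60722987]
```

View pics/aside.png

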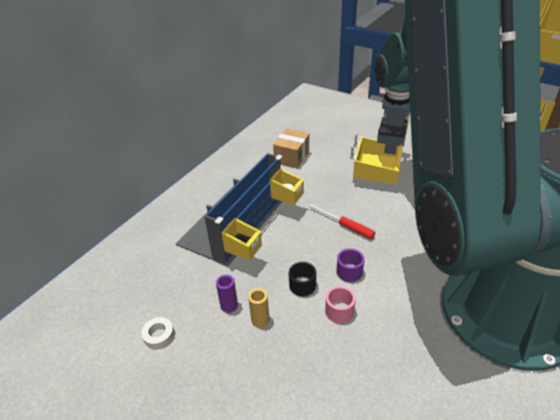

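The bin came up level, 29 mm clear of the table, and didn't pivot, so the pads hold it. I'll tip it by pressing its front underside on the fixed panel's top edge, with the rest of the bin behind the panel. First I'll check the space there.

```bash
python3 - <<'E'
import numpy as np
for n in('top','side'):
    P=np.load(n+'0.npz')['P'].reshape(-1,3); P=P[np.isfinite(P[:,0])]
    a=np.deg2rad(3.15); D=P[:,:2]-[622.5,62.5]; x=D@[np.cos(a),np.sin(a)]; y=D@[-np.sin(a),np.cos(a)]
    for ylo in(-140,-90,-40,10,60,110):
        print(n,ylo,[(int(q),int(np.percentile(P[s,2],98))) for q in range(-10,170,10) if (s:=(x>q)&(x<q+10)&(y>ylo)&(y<ylo+50)).sum()>2])
E
```

```text
top -140 [(-10, 147), (0, 149), (10, 147), (20, 147), (30, 147), (70, 12), (80, 12), (90, 12), (100, 12), (110, 12), (120, 13), (130, 12), (140, 12), (150, 9), (160, 4)]
top -90 [(-10, 145), (0, 148), (20, 12), (30, 147), (50, 98), (60, 98), (70, 97), (80, 97), (90, 97), (100, 13), (110, 11), (120, 11), (130, 12), (140, 12), (150, 11), (160, 3)]
top -40 [(-10, 146), (0, 148), (20, 13), (30, 148), (80, 11), (90, 11), (100, 12), (110, 12), (120, 12), (130, 11), (140, 10), (150, 9), (160, 4)]
top 10 [(-10, 146), (0, 148), (20, 12), (30, 148), (50, 96), (60, 97), (70, 96), (80, 95), (90, 94), (100, 12), (110, 12), (120, 13), (130, 12), (140, 12), (150, 10), (160, 5)]
top 60 [(-10, 146), (0, 149), (20, 13), (30, 147), (60, 95), (70, 98), (80, 96), (90, 95), (100, 12), (110, 12), (120, 11), (130, 12), (140, 13), (150, 11), (160, 4)]
top 110 [(-10, 149), (0, 149), (10, 149), (20, 148), (30, 147), (50, 3), (70, 11), (80, 12), (90, 12), (100, 12), (110, 13), (120, 13), (130, 11), (140, 13), (150, 9), (160, 4)]
side -140 [(-10, 144), (0, 147), (10, 145), (20, 143), (30, 146), (150, 10), (160, 2)]
side -90 [(-10, 145), (0, 145), (30, 146), (80, 96), (90, 96), (150, 10), (160, 2)]
side -40 [(-10, 145), (0, 146), (30, 146), (150, 8), (160, 3)]
side 10 [(-10, 146), (0, 145), (30, 145), (80, 96), (90, 96), (120, 9), (130, 10), (140, 11), (150, 10), (160, 2)]
side 60 [(-10, 144), (0, 147), (30, 147), (70, 9), (80, 94), (90, 95), (100, 11), (110, 10), (120, 10), (130, 10), (140, 9), (150, 10), (160, 3)]
side 110 [(-10, 145), (0, 147), (10, 146), (20, 145), (30, 146), (40, 131), (50, 9), (60, 10), (70, 9), (80, 9), (90, 9), (100, 9), (110, 10), (120, 9), (130, 10), (140, 11), (150, 8), (160, 2)]
```

Call:
send_rows(
  targets=[
    {"offset": [0,0,0],"spin": 0},
    {"offset": [0,0,0.02],"spin": 0},
    {"offset": [0.0,0.01,0.04],"spin": 0},
    {"offset": [0.01,0.02,0.04],"spin": -2},
    {"offset": [0.02,0.03,0.034],"spin": -2},
    {"offset": [0.025,0.038,0.014],"spin": -2},
    {"offset": [0.025,0.038,0],"spin": -2},
    {"offset": [0.025,0.038,0],"spin": -2},
    {"offset": [0.025,0.038,0],"spin": -2.6},
    {"offset": [0.025,0.038,0],"spin": 0},
  ],
  force=40,
)

```text
t: 5.9
eef_pos: [589.6, -130.8, 201.6]
ee_rot: [1.0, 0.027, -0.0, -0.0]
contact_force: [0.3, -0.5, -1.9]
width: 3.7
gripper_force: 40.0
```

Call:
send_rows(
  targets=[
    {"offset": [0.025,0.035,0],"spin": 0},
    {"offset": [0.025,0.035,0],"spin": 0},
    {"offset": [0.025,0.035,0],"spin": 0},
    {"offset": [0.025,0.03,0],"spin": 0},
    {"offset": [0.006,0.001,0],"spin": 0},
    {"offset": [0,0,0],"spin": 0},
  ],
)

```text
t: 6.5
eef_pos: [695.4, 4.0, 201.1]
ee_rot: [1.0, 0.028, -0.001, 0.0]
contact_force: [-0.5, -0.1, -1.6]
width: 3.8
gripper_force: 40.0
```

```bash
python3 tilt.py b
```

```text
t 6.5 tcp [695.4   4.  201.1] w 3.800117710515048 yaw 3.264930637560716 F [-0.5 -0.1 -1.6]
top left [(-30, 11, -20), (-15, 15, -8), (0, 17, -35), (15, 17, -34), (30, 17, -36), (45, 22, -34), (60, 23, -35), (75, 25, -37), (90, 27, -30)]
top mid [(-30, 96, -35), (-15, 261, 259), (0, -28, -35), (15, 104, 98), (90, 24, -10)]
ymax,ymin [ 67.06639614 169.78339734]
side left [(-30, 9, -36), (-15, 14, -33), (0, 13, -35), (15, 16, -35), (30, 18, -34), (45, 19, -36), (60, 20, -36), (75, 22, -36), (90, 22, -35)]
side mid [(-30, 11, -36), (15, -30, -34), (30, -30, -35), (45, -30, -34), (60, -29, -35), (75, -31, -35), (90, 24, -35)]
ymax,ymin [-75.5348432  165.88656616]
```

Call:
send_rows(
  targets=[
    {"offset": [0,0,-0.015],"spin": 0},
    {"offset": [0,0,-0.01],"spin": 0},
    {"offset": [0.001,0,-0.004],"spin": 0},
    {"offset": [0.003,0,-0.003],"spin": 0},
    {"offset": [0.003,0,-0.003],"spin": 0},
    {"offset": [0.0025,0,-0.003],"spin": 0},
    {"offset": [0.0025,0,-0.004],"spin": 0},
    {"offset": [0,0,0],"spin": 0},
  ],
  force=7,
)

```text
t: 7.4
eef_pos: [707.7, 3.6, 159.7]
ee_rot: [1.0, 0.028, 0.0, -0.0]
contact_force: [-0.0, 0.1, -1.8]
width: 3.9
gripper_force: 7.0
```

```bash
python3 tilt.py c
```

```text
t 7.4 tcp [707.7   3.6 159.7] w 3.9064269674965395 yaw 3.190336237991155 F [-0.   0.1 -1.8]
top left [(-45, -3, -22), (-30, 22, 0), (-15, 19, 9), (0, 15, -37), (15, 13, -42), (30, 9, -47), (45, 6, -51), (60, 1, -60), (75, 0, -59), (90, -4, -23)]
top mid [(-45, -6, -24), (-30, 21, 13), (0, -32, -36), (90, -3, -16)]
ymax,ymin [ 70.2473895  164.76582028]
side left [(-45, -7, -25), (-30, 21, -27), (-15, 16, -31), (0, 14, -38), (15, 11, -43), (30, 7, -47), (45, 4, -52), (60, 0, -57), (75, -3, -60), (90, -5, -22)]
side mid [(-45, -3, -25), (-30, 20, 13), (-15, 15, 13), (45, -48, -51), (60, -53, -56), (75, -23, -60), (90, -5, -26)]
ymax,ymin [-74.84386672 161.57389166]
```

Call:
send_rows(
  targets=[
    {"offset": [0.0015,0,-0.003],"spin": 0},
    {"offset": [0.0015,0,-0.004],"spin": 0},
    {"offset": [0.001,0,-0.003],"spin": 0},
    {"offset": [0,0,0],"spin": 0},
  ],
)

```text
t: 7.9
eef_pos: [713.0, 3.7, 151.1]
ee_rot: [1.0, 0.028, 0.002, -0.0]
contact_force: [5.8, 2.3, 6.5]
width: 3.9
gripper_force: 12.8
```

```bash
python3 tilt.py d
```

```text
t 7.9 tcp [713.    3.7 151.1] w 3.911196282703199 yaw 3.170607131214653 F [5.8 2.3 6.5]
top left [(-45, 6, -15), (-30, 28, 11), (-15, 21, 16), (0, 15, -41), (15, 9, -50), (30, 4, -57), (45, -2, -66), (60, -9, -71), (75, -17, -49), (90, -21, -23)]
top mid [(-45, 6, -12), (-30, 95, 19), (0, -36, -44), (15, 102, 100)]
ymax,ymin [ 82.36330837 162.5916247 ]
side left [(-45, 3, -17), (-30, 26, -26), (-15, 21, -35), (0, 15, -43), (15, 8, -51), (30, 2, -56), (45, -3, -65), (60, -10, -73), (75, -17, -49), (90, -22, -23)]
side mid [(-45, 3, -17), (-30, 26, 19), (-15, 20, 18), (60, -55, -57), (75, -26, -54), (90, -22, -26)]
ymax,ymin [-74.67060541 159.74767859]
```

Call:
send_rows(
  targets=[
    {"offset": [0,0,-0.002],"spin": 0},
    {"offset": [0,0,0],"spin": 0},
    {"offset": [0,0,0],"spin": 0},
  ],
)

```text
t: 8.3
eef_pos: [713.7, 3.7, 150.0]
ee_rot: [1.0, 0.028, 0.003, -0.0]
contact_force: [7.8, 1.5, 9.7]
width: 3.8
gripper_force: 14.3
```

Call:
send_rows(
  targets=[
    {"offset": [0,0,0],"spin": 0},
    {"offset": [0,0,0.015],"spin": 0},
    {"offset": [0,0,0.035],"spin": 0},
    {"offset": [0,0,0.045],"spin": 0},
    {"offset": [0,0,0.035],"spin": 0},
    {"offset": [0,0,0],"spin": 0},
  ],
  force=50,
)

```text
t: 8.9
eef_pos: [713.3, 3.4, 284.0]
ee_rot: [1.0, 0.028, 0.004, 0.0]
contact_force: [0.5, 0.4, -1.7]
width: 3.6
gripper_force: 55.9
```

```bash
python3 tilt.py e
```

```text
t 8.9 tcp [713.3   3.4 284. ] w 3.6362469994984217 yaw 3.2023736308108544 F [ 0.5  0.4 -1.7]
top left [(-45, 8, -11), (-30, 28, 9), (-15, 24, 17), (0, 16, -14), (15, 9, -53), (30, 2, -62), (45, -4, -70), (60, -12, -73), (75, -19, -47)]
top mid [(-45, 6, -14), (-30, 103, 20), (-15, 21, 19), (15, 102, -47)]
ymax,ymin [ 71.5329073  161.10763804]
side left [(-45, 3, -21), (-30, 21, -31), (-15, 17, -41), (0, 11, -48), (15, 2, -58), (30, -2, -66), (45, -10, -74), (60, -15, -80), (75, -22, -51), (90, -29, -33)]
side mid [(-45, 4, -17), (-30, 22, 17), (75, -25, -51), (90, -29, -30)]
ymax,ymin [-74.2173299  159.87321816]
```

View pics/eside.png

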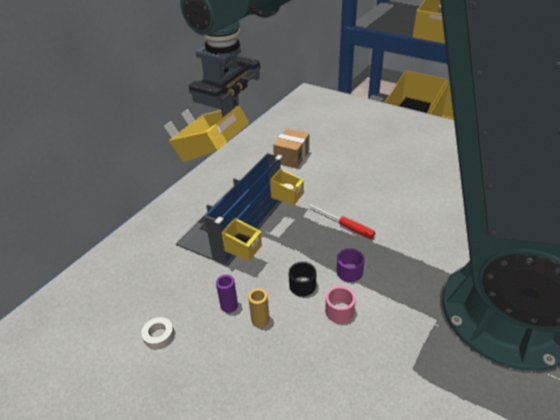

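Call:
send_rows(
  targets=[
    {"offset": [-0.025,-0.002,0],"spin": 0},
    {"offset": [-0.04,-0.002,0],"spin": 0},
    {"offset": [-0.045,-0.002,0],"spin": 0},
    {"offset": [-0.045,-0.002,0],"spin": 0},
    {"offset": [-0.041,-0.002,-0.02],"spin": 0},
    {"offset": [-0.035,-0.002,-0.038],"spin": 0},
    {"offset": [0,0,-0.045],"spin": 0},
    {"offset": [0,0,-0.04],"spin": 0},
    {"offset": [0,0,-0.025],"spin": 0},
    {"offset": [0,0,0],"spin": 0},
  ],
)

```text
t: 10.0
eef_pos: [477.9, -8.2, 107.3]
ee_rot: [1.0, 0.028, -0.004, -0.0]
contact_force: [-0.7, 0.7, -0.5]
width: 3.7
gripper_force: 55.9
```

```bash
cat > rel.py <<'E'
import sys
from h import *
a=np.deg2rad(3.15); X=np.array([np.cos(a),np.sin(a)]); Y=np.array([-X[1],X[0]]); O=np.array([622.5,62.5])
pf=lambda p:np.array([(p[:2]-O)@X,(p[:2]-O)@Y,p[2]])
o=env.get_obs(); g=o['eef_pos']+[0,0,11]
print('t',o['t'],'grip in panel',np.round(pf(g),1),'F',np.round(o['contact_force'],1),np.round(o['ee_rot'],3))
for n in('side','top','wrist'):
    im,d,m=shot(n,sys.argv[1]+n); P=cloud(d,m); np.savez(sys.argv[1]+n+'.npz',P=P,im=im)
    Q=P.reshape(-1,3); Q=np.c_[(Q[:,:2]-O)@X,(Q[:,:2]-O)@Y,Q[:,2]]; hsv=cv2.cvtColor(im,cv2.COLOR_RGB2HSV).reshape(-1,3).astype(int)
    ok=np.isfinite(Q[:,0])
    b=ok&(abs(hsv[:,0]-111)<14)&(hsv[:,1]>80)&(abs(Q[:,1])<75)&(abs(Q[:,0])<20)
    for nm,lo,hi in(('rail',138,145),('sheet',60,98)):
        s=b&(Q[:,2]>lo)&(Q[:,2]<hi)
        if s.sum()>5: print(n,nm,s.sum(),'x',np.round(np.percentile(Q[s,0],[5,25,50]),1))
    s=b&(Q[:,2]>90)&(Q[:,0]<3)&(Q[:,2]<125); 
    if s.sum()>5: print(n,'sheet top z',np.round(np.percentile(Q[s,2],[50,95,99]),1))
    s=b&(Q[:,2]>125)
    if s.sum()>5: print(n,'rail top z',np.round(np.percentile(Q[s,2],[1,50,97]),1))
    st=ok&(hsv[:,1]<60)&(hsv[:,2]>60)&(abs(Q[:,1])<55)&(Q[:,0]<45)&(Q[:,0]>-60)&(Q[:,2]>75)&(Q[:,2]<175)
    for lo,hi in((-50,-12),(12,50)):
        s=st&(Q[:,1]>lo)&(Q[:,1]<hi)
        if s.sum()>8:
            q=Q[s]; t=q[np.argsort(q[:,2])[-max(5,len(q)//10):]]
            print(n,'hook',s.sum(),'y',np.round(np.percentile(q[:,1],[3,97]),1),'x',np.round(np.percentile(q[:,0],[3,50,97]),1),'top',np.round(t.mean(0),1))
    yl=ok&(abs(hsv[:,0]-28)<9)&(hsv[:,1]>110)&(Q[:,0]>-200)&(Q[:,0]<-60)&(Q[:,2]>60)&(Q[:,1]>20)&(Q[:,1]<90)
    q=Q[yl]
    if len(q)>10:
        q=q[q[:,1]<72]
        print(n,'left max y',np.round(np.percentile(q[:,1],[50,95,99]),1))
        s=q[q[:,1]>55]; print(n,'rim',[(int(x0),int(s[abs(s[:,0]-x0)<4][:,2].max())) for x0 in range(-190,-60,12) if (abs(s[:,0]-x0)<4).sum()>1])
E
python3 rel.py f
```

```text
t 10.0 grip in panel [-148.3  -62.7  118.3] F [-0.7  0.7 -0.5] [ 1.     0.028 -0.004 -0.   ]
side rail 93 x [-1.  -0.1  0.5]
side sheet 313 x [-1.1 -0.2  0.6]
side sheet top z [ 97.1 101.  102. ]
side rail top z [135.9 143.6 147.3]
side hook 106 y [-44.1 -19.2] x [-53.1 -44.7 -35.6] top [-37.6 -27.3 110.3]
side hook 120 y [19.9 44.6] x [-53.9 -44.9 -35.8] top [-37.4  33.5 109.8]
side left max y [63.6 66.  66.9]
side rim [(-190, 127), (-178, 145), (-166, 143), (-154, 136), (-142, 129), (-130, 124), (-118, 119), (-106, 113), (-94, 108), (-82, 101), (-70, 95)]
top rail 67 x [-1.2 -0.9 -0.4]
top sheet 230 x [-1.7 -1.1 -0.8]
top sheet top z [ 99.7 103.4 104.2]
top rail top z [138.5 145.5 148.4]
top hook 52 y [-42.7 -17.9] x [-49.  -38.2 -33.5] top [-37.3 -34.3 114.9]
top hook 146 y [20.9 45.3] x [-57.  -44.9 -35.6] top [-36.8  31.8 113.5]
top left max y [47.3 64.9 65.2]
top rim [(-190, 130), (-178, 149), (-166, 148), (-154, 140), (-142, 134), (-130, 129), (-118, 121), (-106, 116), (-94, 111), (-82, 104), (-70, 99)]
wrist hook 3751 y [-44.6 -20.4] x [-56.8 -42.7 -32.7] top [-34.2 -32.1 114.2]
wrist hook 3957 y [19.  43.4] x [-56.8 -42.8 -32.9] top [-34.3  31.5 114.2]
wrist left max y [58.2 61.8 64.2]
wrist rim [(-178, 121), (-166, 109), (-154, 119), (-142, 119), (-130, 130), (-118, 124), (-106, 118), (-94, 114), (-82, 107), (-70, 103)]
```

View pics/fwrist.png

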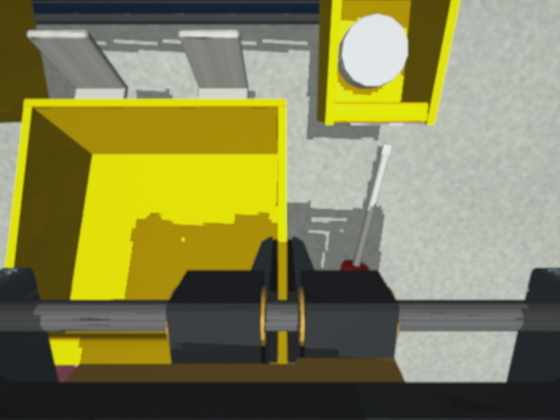

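The wrist view shows both hooks, at (80,60) and (215,65), in front of the rail and centred in the gap.

Call:
send_rows(
  targets=[
    {"offset": [0.01,0.0005,0],"spin": 0},
    {"offset": [0,0,0],"spin": 0},
    {"offset": [0,0,0],"spin": 0},
    {"offset": [0,0,0],"spin": 0},
  ],
)

```text
t: 10.55
eef_pos: [491.5, -7.9, 111.6]
ee_rot: [1.0, 0.028, 0.0, 0.0]
contact_force: [-0.1, -0.0, -2.4]
width: 3.8
gripper_force: 55.9
```

```bash
python3 rel.py g | grep -E "grip|hook|rim"
```

```text
t 10.55 grip in panel [-134.7  -63.1  122.6] F [-0.1 -0.  -2.4] [1.    0.028 0.    0.   ]
side hook 104 y [-43.8 -18.5] x [-39.7 -31.5 -21.2] top [-24.1 -28.4 115.2]
side hook 124 y [16.9 44.9] x [-40.1 -31.2  -0.1] top [-24.7  32.6 115. ]
side rim [(-178, 128), (-166, 148), (-154, 146), (-142, 139), (-130, 135), (-118, 130), (-106, 124), (-94, 118), (-82, 114), (-70, 107)]
top hook 41 y [-43.  -20.3] x [-35.3 -25.5 -22.1] top [-24.6 -30.2 118.1]
top hook 151 y [20.5 45.1] x [-44.9 -33.3 -22.7] top [-24.   31.2 115.9]
top rim [(-178, 128), (-166, 149), (-154, 147), (-142, 140), (-130, 133), (-118, 131), (-106, 124), (-94, 119), (-82, 113), (-70, 110)]
wrist hook 3759 y [-44.7 -20.4] x [-46.2 -32.1 -22.2] top [-23.6 -32.2 115. ]
wrist hook 3966 y [18.9 43.4] x [-46.3 -32.2 -22.3] top [-23.8  31.2 114.9]
wrist rim [(-178, 107), (-166, 121), (-154, 112), (-142, 119), (-130, 123), (-118, 130), (-106, 124), (-94, 118), (-82, 113), (-70, 107)]
```

Call:
send_rows(
  targets=[
    {"offset": [0.005,0,0.003],"spin": 0},
    {"offset": [0.006,0.0005,0.002],"spin": 0},
    {"offset": [0.005,0.0005,0],"spin": 0},
    {"offset": [0,0,0],"spin": 0},
    {"offset": [0,0,0],"spin": 0},
  ],
)

```text
t: 11.2
eef_pos: [507.3, -6.9, 116.0]
ee_rot: [1.0, 0.028, -0.0, -0.0]
contact_force: [-1.1, 0.3, -1.7]
width: 3.8
gripper_force: 55.9
```

```bash
python3 rel.py h | grep -E "grip|hook|rim|sheet"
```

```text
t 11.2 grip in panel [-118.8  -63.   127. ] F [-1.1  0.3 -1.7] [ 1.     0.028 -0.    -0.   ]
side sheet 158 x [-1.4 -0.1  0.5]
side sheet top z [ 96.8 101.9 102.4]
side hook 115 y [-44.5 -18.8] x [-24.  -15.    0.5] top [ -7.6 -32.1 120.3]
side hook 127 y [19.3 45. ] x [-24.3 -14.5  -0. ] top [ -7.9  31.1 119. ]
side rim [(-166, 127), (-154, 145), (-142, 152), (-130, 144), (-118, 143), (-106, 135), (-94, 130), (-82, 124), (-70, 117)]
top sheet 126 x [-1.6 -1.1 -0.7]
top sheet top z [ 99.6 103.4 105.3]
top hook 11 y [-44.3 -39.2] x [-13.2  -7.8  -0.5] top [ -8.6 -41.5 118.9]
top hook 162 y [20.4 45.6] x [-29.  -17.5  -0.2] top [ -9.1  33.  120.3]
top rim [(-166, 129), (-154, 148), (-142, 154), (-130, 147), (-118, 142), (-106, 135), (-94, 131), (-82, 124), (-70, 123)]
wrist sheet 2039 x [-0.7 -0.6 -0.5]
wrist sheet top z [ 99.3 100.6 101.1]
wrist hook 3972 y [-44.6 -19.9] x [-30.3 -15.6  -0.5] top [ -5.9 -32.1 124. ]
wrist hook 4019 y [19.  43.5] x [-30.4 -16.3  -5.9] top [ -8.   31.6 119.5]
wrist rim [(-154, 122), (-142, 110), (-130, 123), (-118, 124), (-106, 135), (-94, 130), (-82, 125), (-70, 119)]
```

Call:
send_rows(
  targets=[
    {"offset": [0.004,0.0002,0.003],"spin": 0},
    {"offset": [0.004,0.0002,0.003],"spin": 0},
    {"offset": [0.004,0.0002,0.003],"spin": 0},
    {"offset": [0.0035,0.0002,0.0025],"spin": 0},
    {"offset": [0,0,0],"spin": 0},
    {"offset": [0,0,0],"spin": 0},
  ],
  force=20,
)

```text
t: 11.95
eef_pos: [522.8, -6.1, 127.7]
ee_rot: [1.0, 0.028, -0.0, -0.0]
contact_force: [0.6, 0.1, -1.6]
width: 4.0
gripper_force: 24.0
```

```bash
python3 rel.py i | grep -E "grip|hook|rim|sheet"
```

```text
t 11.95 grip in panel [-103.3  -63.   138.7] F [ 0.6  0.1 -1.6] [ 1.     0.028 -0.    -0.   ]
side sheet 57 x [-0.8  0.2  1. ]
side sheet top z [ 97.3 100.9 101.9]
side hook 97 y [-44.  -18.2] x [-8.1 -0.6  6.7] top [  2.6 -26.4 133.7]
side hook 112 y [20.2 44.9] x [-8.4 -0.2  6. ] top [  3.5  35.2 132. ]
side rim [(-154, 134), (-142, 147), (-130, 167), (-118, 159), (-106, 155), (-94, 148), (-82, 144), (-70, 139)]
top sheet 90 x [-1.7 -1.2 -0.8]
top sheet top z [ 98.9 102.2 103.3]
top hook 125 y [21.7 45.5] x [-13.1  -3.6   7.7] top [  1.9  37.1 137.2]
top rim [(-154, 136), (-142, 153), (-130, 169), (-118, 161), (-106, 156), (-94, 151), (-82, 145), (-70, 140)]
wrist sheet 910 x [-0.7 -0.6 -0.5]
wrist sheet top z [ 99.4 100.8 101.6]
wrist hook 2923 y [-44.7 -20.4] x [-15.3  -3.6   9.3] top [  6.2 -32.9 132.9]
wrist hook 3060 y [18.9 43.3] x [-15.3  -3.7   9.2] top [  6.2  29.6 132.8]
wrist rim [(-142, 129), (-130, 138), (-118, 134), (-106, 135), (-94, 147), (-82, 144), (-70, 138)]
```

View pics/iwrist.png

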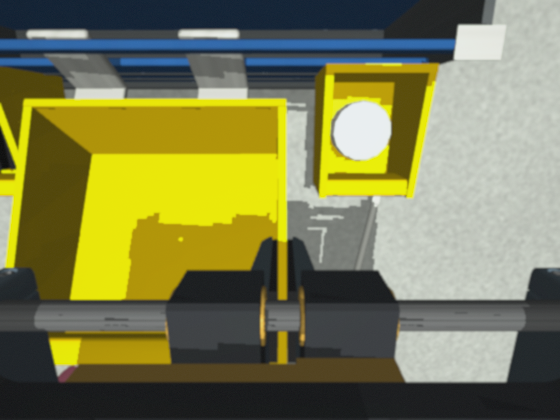

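The wrist view shows the lips, at (57,35) and (208,35), emerging behind the rail line at row 45 with no contact force. Next I'll finish the entry and swing the bin down.

Call:
send_rows(
  targets=[
    {"offset": [0.0015,0,0.002],"spin": 0},
    {"offset": [0.0015,0,0.002],"spin": 0},
    {"offset": [0,0,0],"spin": 0},
    {"offset": [0,0,-0.0025],"spin": 0},
    {"offset": [0,0,-0.004],"spin": 0},
    {"offset": [0.0005,0,-0.004],"spin": 0},
    {"offset": [0,0,0],"spin": 0},
  ],
  force=6,
)

```text
t: 12.8
eef_pos: [525.9, -6.1, 120.4]
ee_rot: [1.0, 0.028, -0.001, -0.0]
contact_force: [-0.1, 0.2, -1.8]
width: 4.0
gripper_force: 7.2
```

```bash
python3 rel.py j | grep -E "grip|hook|rim"
```

```text
t 12.8 grip in panel [-100.2  -63.2  131.4] F [-0.1  0.2 -1.8] [ 1.     0.028 -0.001 -0.   ]
side hook 102 y [-43.3 -18.8] x [-5.3  2.3 10.8] top [  5.5 -27.8 128.9]
side hook 111 y [19.7 44.6] x [-4.8  2.1 10.3] top [  5.3  33.8 128.3]
side rim [(-154, 121), (-142, 141), (-130, 156), (-118, 153), (-106, 147), (-94, 143), (-82, 140), (-70, 132)]
top hook 123 y [21.5 44.8] x [-9.5 -0.8 11.7] top [  1.8  34.5 136.4]
top rim [(-154, 119), (-142, 147), (-130, 159), (-118, 154), (-106, 151), (-94, 144), (-82, 140), (-70, 131)]
wrist hook 3013 y [-45.  -20.4] x [-11.7  -0.4  12.6] top [  5.3 -32.9 132.4]
wrist hook 3111 y [18.5 43.1] x [-11.8  -0.5  12.6] top [  6.8  28.7 130.7]
wrist rim [(-142, 117), (-130, 132), (-118, 122), (-106, 129), (-94, 134), (-82, 140), (-70, 134)]
```

Call:
send_rows(
  targets=[
    {"offset": [0.0005,0,-0.003],"spin": 0},
    {"offset": [0.0005,0,-0.003],"spin": 0},
    {"offset": [0.0005,0,-0.003],"spin": 0},
    {"offset": [0,0,0],"spin": 0},
    {"offset": [0,0,0],"spin": 0},
  ],
)

```text
t: 13.45
eef_pos: [526.9, -6.2, 111.6]
ee_rot: [1.0, 0.028, -0.001, 0.0]
contact_force: [-5.7, -1.6, -1.2]
width: 4.1
gripper_force: 6.0
```

```bash
python3 rel.py k | grep -E "grip|hook|rim"
```

```text
t 13.45 grip in panel [-99.3 -63.3 122.6] F [-5.7 -1.6 -1.2] [ 1.     0.028 -0.001  0.   ]
side hook 103 y [-44.2 -17.4] x [-4.5  1.8  8.9] top [  3.3 -24.3 132.7]
side hook 110 y [20.9 45. ] x [-5.2  1.8  9.1] top [  5.1  33.3 128.6]
side rim [(-154, 108), (-142, 130), (-130, 145), (-118, 140), (-106, 137), (-94, 134), (-82, 129), (-70, 124)]
top hook 120 y [21.5 45. ] x [-9.6 -1.2 10.7] top [  1.6  36.  136.6]
top rim [(-154, 113), (-142, 134), (-130, 146), (-118, 142), (-106, 138), (-94, 136), (-82, 129), (-70, 127)]
wrist hook 3165 y [-44.9 -20.4] x [-11.9  -0.6  11.1] top [  4.4 -33.1 133.3]
wrist hook 3229 y [18.6 43. ] x [-12.   -1.   10.7] top [  6.   28.  131.3]
wrist rim [(-142, 108), (-130, 123), (-118, 113), (-106, 120), (-94, 124), (-82, 130), (-70, 126)]
```

Call:
send_rows(
  targets=[
    {"offset": [-0.001,0,0.004],"spin": 0},
    {"offset": [0,0,0.004],"spin": 0},
    {"offset": [0.001,0,0.0035],"spin": 0},
    {"offset": [0.0015,0,0.0005],"spin": 0},
    {"offset": [0.0015,0,0],"spin": 0},
    {"offset": [0,0,0],"spin": 0},
    {"offset": [0,0,0],"spin": 0},
  ],
  force=7,
)

```text
t: 14.3
eef_pos: [530.8, -6.1, 124.0]
ee_rot: [1.0, 0.028, -0.0, -0.0]
contact_force: [-0.2, 0.3, -1.6]
width: 3.9
gripper_force: 7.0
```

```bash
python3 rel.py l | grep -E "grip|hook|rim"
```

```text
t 14.3 grip in panel [-95.3 -63.5 135. ] F [-0.2  0.3 -1.6] [ 1.     0.028 -0.    -0.   ]
side hook 89 y [-47.5 -19. ] x [-0.4  4.5 35.6] top [ 11.6 -27.2 141.4]
side hook 99 y [18.2 44.7] x [-0.8  5.  34.1] top [ 11.9  31.  140.6]
side rim [(-142, 132), (-130, 157), (-118, 155), (-106, 150), (-94, 148), (-82, 144), (-70, 138)]
top hook 113 y [21.2 44.8] x [-3.2  3.8 14.6] top [ 11.5  36.4 142.9]
top rim [(-142, 138), (-130, 160), (-118, 158), (-106, 152), (-94, 148), (-82, 145), (-70, 143)]
wrist hook 3323 y [-45.2 -20.9] x [-8.1  7.7 14.8] top [ 11.1 -33.6 140.5]
wrist hook 3511 y [18.3 42.7] x [-7.7  7.6 14.7] top [ 11.8  29.3 140.4]
wrist rim [(-142, 116), (-130, 134), (-118, 118), (-106, 131), (-94, 132), (-82, 143), (-70, 140)]
```

```bash
python3 - <<'E'
import cv2
a=cv2.imread('pics/lside.png')[120:270,190:320]; cv2.imwrite('pics/lcrop.png',cv2.resize(a,None,fx=4,fy=4,interpolation=cv2.INTER_CUBIC))
E
```

```text
(no output)
```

View pics/lcrop.png

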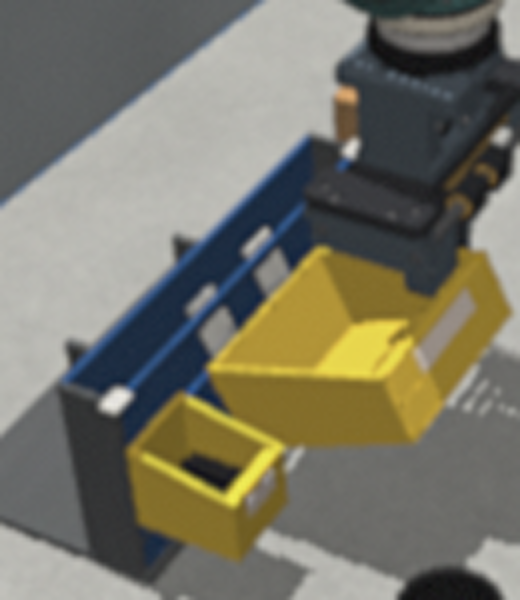

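The side crop shows both lips, at (205,315) and (262,250), standing behind the rail. The bin is nose-up and the hook arms are just above the sheet edge.

Call:
send_rows(
  targets=[
    {"offset": [0.0035,0,0],"spin": 0},
    {"offset": [0,0,-0.003],"spin": 0},
    {"offset": [-0.0005,0,-0.003],"spin": 0},
    {"offset": [0,0,-0.003],"spin": 0},
    {"offset": [0,0,-0.003],"spin": 0},
    {"offset": [0.0005,0,-0.003],"spin": 0},
    {"offset": [0,0,0],"spin": 0},
    {"offset": [0,0,0],"spin": 0},
  ],
  force=6,
)

```text
t: 15.25
eef_pos: [534.3, -6.1, 109.1]
ee_rot: [1.0, 0.028, -0.0, -0.0]
contact_force: [-0.4, 0.1, -1.1]
width: 3.8
gripper_force: 6.0
```

```bash
python3 rel.py m | grep -E "grip|hook|rim"
```

```text
t 15.25 grip in panel [-91.9 -63.7 120.1] F [-0.4  0.1 -1.1] [ 1.     0.028 -0.    -0.   ]
side hook 85 y [-46.3 -17.1] x [ 1.3  9.  37.3] top [  9.1 -27.4 138.7]
side hook 96 y [15.8 44.3] x [ 2.2  8.3 36.1] top [ 14.   34.9 138.6]
side rim [(-142, 106), (-130, 139), (-118, 137), (-106, 135), (-94, 131), (-82, 130), (-70, 128)]
top hook 107 y [20.8 44.4] x [-1.2  9.5 31.5] top [  9.5  32.8 141.3]
top rim [(-142, 109), (-130, 142), (-118, 139), (-106, 136), (-94, 134), (-82, 132), (-70, 128)]
wrist hook 3559 y [-45.5 -21.1] x [-2.8 10.9 16.9] top [ 12.3 -34.3 139.3]
wrist hook 3404 y [17.9 42. ] x [-2.9 10.5 16.7] top [ 14.   25.9 138.7]
wrist rim [(-118, 120), (-106, 116), (-94, 117), (-82, 129), (-70, 129)]
```

Call:
send_rows(
  targets=[
    {"offset": [0.0005,0,-0.0035],"spin": 0},
    {"offset": [0.0005,0,-0.0035],"spin": 0},
    {"offset": [0.0005,0,-0.0035],"spin": 0},
    {"offset": [0.0005,0,-0.0035],"spin": 0},
    {"offset": [0.0005,0,-0.0035],"spin": 0},
    {"offset": [0.0005,0,-0.0035],"spin": 0},
    {"offset": [0,0,0],"spin": 0},
    {"offset": [0,0,0],"spin": 0},
  ],
)

```text
t: 16.2
eef_pos: [537.2, -6.1, 88.0]
ee_rot: [1.0, 0.028, -0.0, -0.0]
contact_force: [0.7, 0.3, -1.7]
width: 3.8
gripper_force: 6.0
```

```bash
python3 rel.py n | grep -E "grip|hook|rim"
```

```text
t 16.2 grip in panel [-88.9 -63.8  99. ] F [ 0.7  0.3 -1.7] [ 1.     0.028 -0.    -0.   ]
side hook 79 y [-44.9 -19.4] x [ 3.4  8.8 12.8] top [  7.1 -26.6 143.3]
side hook 103 y [14.4 45. ] x [-57.5   8.5  33.9] top [-56.5  16.3 167.5]
side rim [(-130, 111), (-118, 111), (-106, 111), (-94, 113), (-82, 112), (-70, 112)]
top hook 83 y [19.4 44.5] x [-1.   5.3 12.6] top [  9.2  29.2 141.9]
top rim [(-130, 113), (-118, 113), (-106, 114), (-94, 112), (-82, 114), (-70, 114)]
wrist hook 4562 y [-45.7 -15.1] x [-57.6   8.6  13.2] top [-57.3 -22.9 174.5]
wrist hook 2216 y [14.8 41.4] x [-51.5   8.2  12.3] top [-10.9  16.9 146.5]
wrist rim [(-118, 100), (-106, 91), (-94, 96), (-82, 103), (-70, 111)]
```

Call:
send_rows(
  targets=[
    {"offset": [0.0005,0,-0.003],"spin": 0},
    {"offset": [0.0005,0,-0.003],"spin": 0},
    {"offset": [0.0005,0,-0.003],"spin": 0},
    {"offset": [0.0005,0,-0.002],"spin": 0},
    {"offset": [0,0,0],"spin": 0},
    {"offset": [0,0,0],"spin": 0},
  ],
)

```text
t: 16.95
eef_pos: [539.3, -6.1, 77.0]
ee_rot: [1.0, 0.028, -0.0, 0.0]
contact_force: [0.5, -1.0, -1.3]
width: 3.7
gripper_force: 6.0
```

```bash
python3 rel.py o | grep -E "grip|hook|rim"
```

```text
t 16.95 grip in panel [-86.9 -64.   88. ] F [ 0.5 -1.  -1.3] [ 1.     0.028 -0.     0.   ]
side hook 65 y [-44.4 -21.1] x [ 3.9  7.5 11.5] top [  7.9 -32.4 137.3]
side hook 101 y [13.4 44. ] x [-58.9   6.9  10.2] top [-55.1  18.7 166. ]
side rim [(-130, 94), (-118, 96), (-106, 98), (-94, 98), (-82, 101), (-70, 102)]
top hook 79 y [19.4 45.2] x [-2.   3.1  7.9] top [  4.1  34.6 142.3]
top rim [(-130, 95), (-118, 97), (-106, 99), (-94, 101), (-82, 102), (-70, 104)]
wrist hook 7487 y [-48.6 -14. ] x [-59.  -52.4   9.3] top [-54.1 -44.  171.6]
wrist hook 1656 y [13.8 40.7] x [-50.2   0.8  10. ] top [-28.3  15.3 143.8]
wrist rim [(-118, 89), (-106, 77), (-94, 84), (-82, 89), (-70, 102)]
```

Call:
send_rows(
  targets=[
    {"offset": [0,0,0],"spin": 0},
    {"offset": [0,0,0],"spin": 0},
    {"offset": [0,0,0],"spin": 0},
    {"offset": [-0.003,0,0],"spin": 0},
    {"offset": [0,0,0.02],"spin": 0},
    {"offset": [0,0,0.03],"spin": 0},
    {"offset": [0,0,0.045],"spin": 0},
    {"offset": [-0.01,0.01,0.045],"spin": 0},
    {"offset": [-0.02,0.04,0.02],"spin": 0},
    {"offset": [-0.02,0.045,0],"spin": 0},
  ],
  jaw=-0.74,
)

```text
t: 18.1
eef_pos: [487.3, 89.4, 240.6]
ee_rot: [1.0, 0.027, 0.003, -0.0]
contact_force: [1.0, 1.2, -0.7]
width: 11.5
gripper_force: 0.0
```

```bash
python3 rel.py p | grep -E "grip|hook|rim|left"; python3 - <<'E'
import cv2,numpy as np
a=cv2.imread('pics/pside.png')[120:280,180:320]; b=cv2.imread('pics/ptop.png')[110:270,150:350]
f=lambda i,s:cv2.resize(i,None,fx=s,fy=s,interpolation=cv2.INTER_CUBIC)
cv2.imwrite('pics/pcrop.png',np.hstack([f(a,2.3),f(b,2.3)]))
E
```

```text
t 18.1 grip in panel [-133.5   34.3  251.6] F [ 1.   1.2 -0.7] [ 1.     0.027  0.003 -0.   ]
side hook 66 y [-43.2 -19.4] x [2.1 5.9 8.7] top [  4.  -29.9 130.5]
side hook 79 y [18. 44.] x [ 0.2  6.  10.3] top [  3.2  38.1 132.5]
side left max y [62.  64.9 65.4]
side rim [(-154, 339), (-130, 87), (-118, 90), (-106, 93), (-94, 94), (-82, 95), (-70, 99)]
top hook 22 y [-45.4 -22.2] x [-1.5  4.9  6.3] top [  5.  -34.8 142.2]
top hook 42 y [19.7 44.4] x [-1.2  4.9  6. ] top [  5.1  34.3 142. ]
wrist hook 638 y [-45.1 -19.5] x [-2.1  3.1  6.7] top [  5.4 -32.3 140.9]
wrist hook 657 y [18.1 43.3] x [-2.3  2.8  7.2] top [  4.8  29.8 140.9]
wrist left max y [45.5 67.7 71.2]
wrist rim [(-130, 88), (-118, 336), (-106, 93), (-94, 94), (-82, 97), (-70, 100)]
```

View pics/pcrop.png

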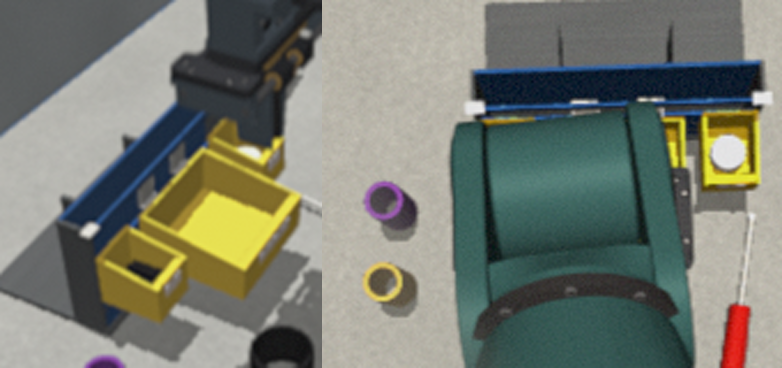

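The crop shows the bin hanging level between the small bins, with both lips behind the rail (the bright tabs at left crop (150,190)). Next is the black bushing.

Call:
send_rows(
  targets=[
    {"offset": [-0.02,0.02,-0.02],"spin": 0},
    {"offset": [-0.02,0.025,-0.04],"spin": 0},
    {"offset": [-0.02,0.022,-0.04],"spin": 0},
    {"offset": [-0.005,0.005,-0.015],"spin": 0},
    {"offset": [0,0,0],"spin": 0},
    {"offset": [0,0,0],"spin": 0},
  ],
  jaw=1,
)

```text
t: 18.85
eef_pos: [422.6, 159.8, 123.5]
ee_rot: [1.0, 0.028, -0.0, 0.0]
contact_force: [-0.3, 0.8, 0.3]
width: 57.1
gripper_force: 0.0
```

```bash
cat > ring.py <<'E'
import sys
from h import *
from fit import circ
E
python3 wr.py q; cat > ring.py <<'E'
import sys,numpy as np,cv2
from scipy.optimize import least_squares
z=np.load(sys.argv[1]+'.npz'); c=np.array([float(sys.argv[2]),float(sys.argv[3])]); hh=float(sys.argv[4]); ro=float(sys.argv[5]); ri=float(sys.argv[6])
P=z['P'].reshape(-1,3); s=np.isfinite(P[:,0])&(np.hypot(*(P[:,:2]-c).T)<ro+25)&(abs(P[:,2]-hh)<4)
Q=P[s,:2]; rm=(ro+ri)/2; hw=(ro-ri)/2
f=lambda p:np.maximum(abs(np.hypot(Q[:,0]-p[0],Q[:,1]-p[1])-rm)-hw,0)
r=least_squares(f,c,loss='soft_l1'); print('ring',len(Q),np.round(r.x,1),'res',np.round(np.mean(r.fun**2)**.5 if 0 else f(r.x).mean(),2),'box',np.round(Q.min(0)),np.round(Q.max(0)))
E
python3 ring.py q 421.7 164.4 50 32 26
```

```text
[422.6 159.8 123.5] [ 0.055 -0.998  0.   ] 18.85
ring 1996 [423.1 162.5] res 0.01 box [391. 131.] [455. 194.]
```

Call:
send_rows(
  targets=[
    {"offset": [0.0005,0.0027,-0.02],"spin": 0},
    {"offset": [0,0,-0.01],"spin": 0},
    {"offset": [0,0,-0.005],"spin": 0},
    {"offset": [0,0,-0.005],"spin": 0},
    {"offset": [0,0,-0.02],"spin": 0},
    {"offset": [0,0,-0.025],"spin": 0},
    {"offset": [0,0,-0.0165],"spin": 0},
    {"offset": [0,0,0],"spin": 0},
  ],
)

```text
t: 19.7
eef_pos: [421.5, 162.5, 20.4]
ee_rot: [1.0, 0.028, -0.001, 0.0]
contact_force: [-0.5, 0.1, 0.1]
width: 91.4
gripper_force: 0.0
```

Call:
send_rows(
  targets=[
    {"offset": [0,0,0],"spin": 0},
    {"offset": [0,0,0],"spin": 0},
    {"offset": [0,0,0],"spin": 0},
    {"offset": [0,0,0],"spin": 0},
    {"offset": [0,0,0],"spin": 0},
    {"offset": [0,0,0],"spin": 0},
  ],
  jaw=-1,
  force=25,
)

```text
t: 20.3
eef_pos: [422.8, 163.1, 22.4]
ee_rot: [1.0, 0.028, 0.0, -0.0]
contact_force: [-1.9, -0.9, 9.6]
width: 64.3
gripper_force: 25.0
```

Call:
send_rows(
  targets=[
    {"offset": [0,0,0.02],"spin": 0},
    {"offset": [0,0,0.035],"spin": 0},
    {"offset": [0.01,-0.01,0.04],"spin": 0},
    {"offset": [0.025,-0.02,0.03],"spin": 0},
    {"offset": [0.03,-0.023,0],"spin": 0},
    {"offset": [0.03,-0.023,0],"spin": 0},
    {"offset": [0.026,-0.02,0],"spin": 0},
    {"offset": [0.015,-0.009,0],"spin": 0},
    {"offset": [0,0,0],"spin": 0},
    {"offset": [0,0,0],"spin": 0},
  ],
  force=30,
)

```text
t: 21.3
eef_pos: [557.4, 58.3, 146.3]
ee_rot: [1.0, 0.028, -0.001, -0.0]
contact_force: [-0.6, -0.1, -0.4]
width: 64.2
gripper_force: 30.0
```

```bash
python3 rel.py r | grep -E "grip|left|rim"; python3 - <<'E'
import numpy as np,cv2
a=np.deg2rad(3.15); X=np.array([np.cos(a),np.sin(a)]); Y=np.array([-X[1],X[0]]); O=np.array([622.5,62.5])
for n in('rside','rtop','rwrist'):
    z=np.load(f'{n}.npz'); Q=z['P'].reshape(-1,3); hsv=cv2.cvtColor(z['im'],cv2.COLOR_RGB2HSV).reshape(-1,3).astype(int)
    Q=np.c_[(Q[:,:2]-O)@X,(Q[:,:2]-O)@Y,Q[:,2]]; y=np.isfinite(Q[:,0])&(abs(hsv[:,0]-28)<9)&(hsv[:,1]>110)&(abs(Q[:,1])<75)&(Q[:,0]<-2)&(Q[:,0]>-140)&(Q[:,2]>35)&(Q[:,2]<120)
    fl=y&(abs(Q[:,1])<55)&(Q[:,2]<65)&(Q[:,0]>-105)&(Q[:,0]<-15)
    if fl.sum()>20: k=np.linalg.lstsq(np.c_[Q[fl,:2],np.ones(fl.sum())],Q[fl,2],rcond=None)[0]; print(n,'floor',fl.sum(),np.round(k,3),'z@-64',k@[-64,0,1])
    print(n,'y',np.percentile(Q[y,1],[1,99]),'x',np.percentile(Q[y,0],[1,99]))
E
```

```text
t 21.3 grip in panel [-65.2  -0.6 157.3] F [-0.6 -0.1 -0.4] [ 1.     0.028 -0.001 -0.   ]
side left max y [62.1 64.6 65.5]
side rim [(-130, 87), (-118, 89), (-106, 92), (-94, 94), (-82, 95), (-70, 99)]
wrist left max y [59.8 63.  63.6]
wrist rim [(-82, 96), (-70, 99)]
rside floor 590 [6.8000e-02 9.0000e-03 5.3881e+01] z@-64 49.504159995282286
rside y [-65.12438222  65.23772543] x [-127.145478     -3.52048506]Traceback (most recent call last):
  File "<stdin>", line 8, in <module>
    return _quantile_unchecked(
        a, q, axis, out, overwrite_input, method, keepdims, weights)
    return _ureduce(a,
                    func=_quantile_ureduce_func,
    ...<5 lines>...
                    overwrite_input=overwrite_input,
                    method=method)
    r = func(a, **kwargs)
    result = _quantile(arr,
                       quantiles=q,
    ...<2 lines>...
                       out=out,
                       weights=wgt)
    slices_having_nans = np.isnan(arr[-1, ...])
                                  ~~~^^^^^^^^^
IndexError: index -1 is out of bounds for axis 0 with size 0
```

Call:
send_rows(
  targets=[
    {"offset": [0.001,0,-0.015],"spin": 0},
    {"offset": [0,0,-0.02],"spin": 0},
    {"offset": [0,0,-0.018],"spin": 0},
    {"offset": [0,0,-0.012],"spin": 0},
    {"offset": [0,0,-0.006],"spin": 0},
    {"offset": [0,0,0],"spin": 0},
    {"offset": [0,0,-0.001],"spin": 0},
    {"offset": [0,0,0],"spin": 0},
  ],
)

```text
t: 22.25
eef_pos: [559.7, 58.0, 75.2]
ee_rot: [1.0, 0.028, 0.001, -0.0]
contact_force: [-0.3, -0.2, -0.8]
width: 63.8
gripper_force: 30.0
```

Call:
send_rows(
  targets=[
    {"offset": [0,0,-0.0015],"spin": 0},
    {"offset": [0,0,0],"spin": 0},
    {"offset": [0,0,0],"spin": 0},
  ],
)

```text
t: 22.55
eef_pos: [559.7, 58.0, 73.8]
ee_rot: [1.0, 0.028, 0.0, -0.0]
contact_force: [-1.2, 0.3, 5.5]
width: 64.0
gripper_force: 30.0
```

Call:
send_rows(
  targets=[
    {"offset": [0,0,0],"spin": 0},
    {"offset": [0,0,0],"spin": 0},
    {"offset": [0,0,0],"spin": 0},
    {"offset": [0,0,0.01],"spin": 0},
    {"offset": [0,0,0.02],"spin": 0},
    {"offset": [0,0,0.03],"spin": 0},
    {"offset": [0,0,0.04],"spin": 0},
    {"offset": [-0.01,0.02,0.035],"spin": 0},
    {"offset": [-0.015,0.04,0.02],"spin": 0},
    {"offset": [-0.015,0.045,0],"spin": 0},
  ],
  jaw=0.64,
)

```text
t: 23.55
eef_pos: [520.4, 163.9, 232.2]
ee_rot: [1.0, 0.027, 0.003, -0.001]
contact_force: [1.3, 1.2, -1.0]
width: 74.9
gripper_force: 0.0
```

Call:
send_rows(
  targets=[
    {"offset": [-0.015,0.045,0],"spin": 0},
    {"offset": [-0.02,0.045,0],"spin": 0},
    {"offset": [-0.025,0.035,-0.01],"spin": 0},
    {"offset": [-0.005,0.003,-0.02],"spin": 0},
    {"offset": [0,0,0],"spin": 0},
    {"offset": [0,0,0],"spin": 0},
  ],
)

```text
t: 24.15
eef_pos: [454.6, 290.8, 198.8]
ee_rot: [1.0, 0.028, -0.0, 0.0]
contact_force: [0.4, -0.0, 0.2]
width: 74.7
gripper_force: 0.0
```

```bash
python3 wr.py s; python3 ring.py s 454.5 289 85 20 14; python3 - <<'E'
from h import *
im,d,m=shot('side','sside'); P=cloud(d,m); np.savez('sside.npz',P=P,im=im)
im,d,m=shot('top','stop'); P=cloud(d,m); np.savez('stop.npz',P=P,im=im)
E
for n in sside stop; do python3 ring.py $n 558.7 58 101 32 26; done
```

```text
[454.6 290.8 198.8] [ 0.056 -0.998  0.   ] 24.15
ring 871 [454.1 290.3] res 0.01 box [435. 271.] [474. 309.]
ring 9 [556.6  57. ] res 0.0 box [526.  47.] [529.  71.]
ring 179 [556.3  58.4] res 0.62 box [524.  28.] [614.  90.]
```

Call:
send_rows(
  targets=[
    {"offset": [-0.0005,-0.0005,-0.025],"spin": 0},
    {"offset": [0,0,-0.04],"spin": 0},
    {"offset": [0,0,-0.04],"spin": 0},
    {"offset": [0,0,-0.022],"spin": 0},
    {"offset": [0,0,-0.009],"spin": 0},
    {"offset": [0,0,0],"spin": 0},
  ],
)

```text
t: 24.9
eef_pos: [454.1, 290.0, 61.9]
ee_rot: [1.0, 0.027, -0.0, 0.0]
contact_force: [0.2, 0.4, 0.2]
width: 75.0
gripper_force: 0.0
```

Call:
send_rows(
  targets=[
    {"offset": [0,0,0],"spin": 0},
    {"offset": [0,0,0],"spin": 0},
    {"offset": [0,0,0],"spin": 0},
    {"offset": [0,0,0],"spin": 0},
    {"offset": [0,0,0],"spin": 0},
    {"offset": [0,0,0],"spin": 0},
    {"offset": [0,0,0],"spin": 0},
  ],
  jaw=-1,
  force=30,
)

```text
t: 25.6
eef_pos: [454.1, 290.7, 62.6]
ee_rot: [1.0, 0.028, 0.0, -0.0]
contact_force: [-2.0, -0.2, 7.4]
width: 39.8
gripper_force: 30.0
```

```bash
python3 - <<'E'
import numpy as np,cv2
from scipy.optimize import least_squares
for n in('sside','stop','s'):
    z=np.load(n+'.npz'); P=z['P'].reshape(-1,3); hsv=cv2.cvtColor(z['im'],cv2.COLOR_RGB2HSV).reshape(-1,3)
    s=np.isfinite(P[:,0])&(hsv[:,2]<75)&(hsv[:,1]<110)&(np.hypot(*(P[:,:2]-[557,58]).T)<45)&(P[:,2]>92)&(P[:,2]<110)
    Q=P[s]
    if len(Q)<20: print(n,len(Q)); continue
    f=lambda p:np.maximum(abs(np.hypot(Q[:,0]-p[0],Q[:,1]-p[1])-29)-3,0)
    r=least_squares(f,[557,58],loss='soft_l1'); k=np.linalg.lstsq(np.c_[Q[:,:2]-[557,58],np.ones(len(Q))],Q[:,2],rcond=None)[0]
    print(n,len(Q),np.round(r.x,1),f(r.x).mean(),'box',np.round(np.percentile(Q,[2,98],axis=0)),np.round(k,3))
E
```

```text
sside 20 [556.8  58.9] 0.0 box [[525.  51.  93.]
 [531.  71. 100.]] [  0.342  -0.118 106.578]
stop 135 [554.9  58.6] 0.0 box [[526.  31.  95.]
 [584.  87. 105.]] [5.2000e-02 7.0000e-03 9.9651e+01]
s 33 [556.5  60.1] 0.0 box [[540.  85.  92.]
 [555.  90.  95.]] [-0.279  0.974 61.695]
```

Call:
send_rows(
  targets=[
    {"offset": [0,0,0.025],"spin": 0},
    {"offset": [0,0,0.045],"spin": 0},
    {"offset": [0,-0.005,0.045],"spin": 0},
    {"offset": [0.01,-0.02,0.018],"spin": 0},
    {"offset": [0.018,-0.04,0],"spin": 0},
    {"offset": [0.018,-0.042,0],"spin": 0},
    {"offset": [0.018,-0.042,0],"spin": 0},
    {"offset": [0.018,-0.042,0],"spin": 0},
    {"offset": [0.015,-0.03,0],"spin": 0},
    {"offset": [0.006,-0.011,0],"spin": 0},
  ],
  force=40,
)

```text
t: 26.6
eef_pos: [557.5, 55.9, 194.9]
ee_rot: [1.0, 0.027, -0.0, 0.0]
contact_force: [0.6, 0.8, -3.2]
width: 39.9
gripper_force: 40.0
```

Call:
send_rows(
  targets=[
    {"offset": [0,0,0],"spin": 0},
    {"offset": [0,0,0],"spin": 0},
    {"offset": [0,0,0],"spin": 0},
  ],
)

```text
t: 26.9
eef_pos: [556.2, 59.4, 194.9]
ee_rot: [1.0, 0.028, -0.0, -0.0]
contact_force: [-1.0, 0.5, -3.2]
width: 39.4
gripper_force: 40.0
```

```bash
python3 wr.py u; python3 - <<'E'
from h import *
from scipy.optimize import least_squares
for n in('wrist','side'):
    im,d,m=shot(n,'u'+n); P=cloud(d,m).reshape(-1,3); hsv=cv2.cvtColor(im,cv2.COLOR_RGB2HSV).reshape(-1,3)
    s=np.isfinite(P[:,0])&(hsv[:,2]<75)&(hsv[:,1]<110)&(np.hypot(*(P[:,:2]-[557,58]).T)<45)&(P[:,2]>90)&(P[:,2]<107)
    Q=P[s]; print(n,len(Q))
    if len(Q)>15:
        f=lambda p:np.maximum(abs(np.hypot(Q[:,0]-p[0],Q[:,1]-p[1])-29)-3,0)
        r=least_squares(f,[557,58]); print(np.round(r.x,1),f(r.x).mean(),np.round(np.percentile(Q,[2,98],axis=0)))
    b=np.isfinite(P[:,0])&(hsv[:,0]>8)&(hsv[:,0]<24)&(hsv[:,1]>60)&(np.hypot(*(P[:,:2]-[557,58]).T)<40)&(P[:,2]>115)&(P[:,2]<200)
    if b.sum(): print('brass z',np.percentile(P[b],[2,50,98],axis=0).round(1))
E
```

```text
[556.2  59.4 194.9] [ 0.057 -0.998 -0.   ] 26.9
wrist 1036
[556.8  57.1] 0.009965285610081408 [[545.  28.  91.]
 [588.  86. 102.]]
brass z [[542.2  42.9 137.4]
 [568.8  59.5 180.7]
 [576.1  77.9 199.2]]
side 157
[556.1  58.6] 0.03874138061658011 [[526.  31.  90.]
 [584.  89. 102.]]
brass z [[537.   39.4 133.3]
 [543.6  72.  162.2]
 [569.5  80.  198.5]]
```

View pics/uside.png

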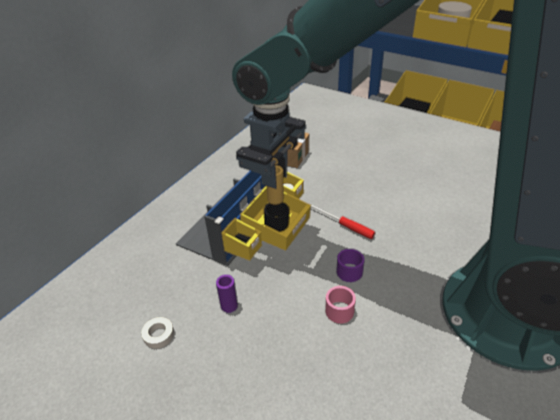

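The side view shows the brass bushing held upright just above the black one, at (277,215) in the hung bin. Now I'll lower it in.

Call:
send_rows(
  targets=[
    {"offset": [0.0005,-0.001,-0.015],"spin": 0},
    {"offset": [0,0,-0.015],"spin": 0},
    {"offset": [0,0,-0.012],"spin": 0},
    {"offset": [0,0,-0.012],"spin": 0},
    {"offset": [0,0,-0.012],"spin": 0},
    {"offset": [0,0,-0.008],"spin": 0},
    {"offset": [0,0,-0.005],"spin": 0},
    {"offset": [0,0,0],"spin": 0},
    {"offset": [0,0,0],"spin": 0},
  ],
)

```text
t: 27.95
eef_pos: [557.6, 57.5, 116.4]
ee_rot: [1.0, 0.028, 0.0, -0.0]
contact_force: [-0.9, 0.2, -3.6]
width: 39.8
gripper_force: 40.0
```

Call:
send_rows(
  targets=[
    {"offset": [0,0,-0.002],"spin": 0},
    {"offset": [0,0,-0.001],"spin": 0},
    {"offset": [0,0,0],"spin": 0},
    {"offset": [0,0,0],"spin": 0},
  ],
)

```text
t: 28.35
eef_pos: [557.5, 57.5, 113.4]
ee_rot: [1.0, 0.028, 0.0, -0.0]
contact_force: [-0.9, -0.6, -2.9]
width: 39.6
gripper_force: 40.0
```

Call:
send_rows(
  targets=[
    {"offset": [0,0,-0.001],"spin": 0},
    {"offset": [0,0,0],"spin": 0},
    {"offset": [0,0,0],"spin": 0},
  ],
)

```text
t: 28.65
eef_pos: [557.8, 57.5, 113.0]
ee_rot: [1.0, 0.028, 0.0, -0.0]
contact_force: [-4.0, 0.8, 10.7]
width: 39.4
gripper_force: 40.0
```

Call:
send_rows(
  targets=[
    {"offset": [0,0,0],"spin": 0},
    {"offset": [0,0,0],"spin": 0},
    {"offset": [0,0,0],"spin": 0},
    {"offset": [0,0,0],"spin": 0},
    {"offset": [0,0,0.015],"spin": 0},
    {"offset": [0,0,0.035],"spin": 0},
    {"offset": [0,0,0.045],"spin": 0},
    {"offset": [0,0,0.045],"spin": 0},
    {"offset": [-0.04,0,0.02],"spin": 0},
    {"offset": [-0.045,0,0],"spin": 0},
  ],
  jaw=0.36,
)

```text
t: 29.65
eef_pos: [473.4, 57.6, 276.2]
ee_rot: [1.0, 0.028, 0.003, -0.0]
contact_force: [0.4, 0.4, -0.5]
width: 62.0
gripper_force: 0.0
```

Call:
send_rows(
  targets=[
    {"offset": [0,-0.03,0],"spin": 0},
    {"offset": [0,-0.045,0],"spin": 0},
    {"offset": [0,-0.045,0],"spin": 0},
    {"offset": [0,-0.045,0],"spin": 0},
    {"offset": [0,-0.03,0],"spin": 0},
    {"offset": [0,0,0],"spin": 0},
    {"offset": [0,0,0],"spin": 0},
    {"offset": [0,0,0],"spin": 0},
  ],
)

```text
t: 30.45
eef_pos: [472.3, -136.8, 272.5]
ee_rot: [1.0, 0.028, 0.0, -0.0]
contact_force: [0.1, 0.9, -0.3]
width: 61.8
gripper_force: 0.0
```

```bash
python3 - <<'E'
from h import *
f=lambda i,s:cv2.resize(i,None,fx=s,fy=s,interpolation=cv2.INTER_CUBIC)
a,d,m=shot('side'); P=cloud(d,m); b,_,_=shot('top')
cv2.imwrite('pics/end.png',np.hstack([f(a[150:330,150:320],2.3),f(b[90:270,180:350],2.3)])[:,:,::-1])
hsv=cv2.cvtColor(a,cv2.COLOR_RGB2HSV); s=(hsv[...,0]<24)&(hsv[...,0]>8)&(hsv[...,1]>60)&(np.hypot(P[...,0]-557,P[...,1]-58)<40)&(P[...,2]>104)
print(env.get_obs()['t'],s.sum(),np.percentile(P[s],[2,50,98],axis=0).round(1))
E
```

```text
30.55 286 [[532.9  40.2 105. ]
 [551.2  64.4 124.7]
 [570.3  77.4 135.3]]
```

View pics/end.png

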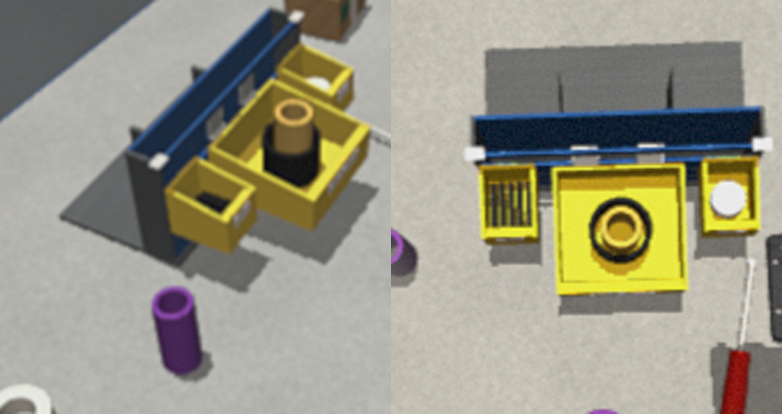

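The final views show the bin hung with both lips behind the rail. The black bushing stands on its floor, and the brass one stands inside it, its top at about z 135. I'm handing in.

```bash
python3 -c "
from workcell import env
print(env.job_done())"
```

```text
the job is handed in; nothing more can be done
None
```

The yellow bin hangs in the empty place on the panel, with the black bushing standing on its floor and the brass one inside it; the job was handed in at about 31 s, and the hand-in returned no verdict.

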